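# Read in the solder-paste jars at the isolated code reader

## Task

Turn the red isolator handle off (pointer at the white square) before touching any jar, then stand every jar on the bench upright on the middle of its own reader bay, with its yellow mark facing straight at the reader block. Turn the isolator on (pointer at the green square) and leave it on for about two seconds so that all jars are read, turn it off again, and only then move all the jars, upright, into the blue tray. Never touch a jar while the isolator is not off, leave the other things on the bench where they are, and if a jar gets knocked out of place put it right.

Things in the scene. Friction and masses are not known exactly. Their poses are not given: they have to be found in the camera images.
- handle (a joint): angle of the red isolator handle: 0 = on (pointer at the green square), 1.05 = off (pointer at the white square); it grows counter-clockwise seen from above, about a vertical axis, between hard stops at 0 and 1.05. A spring detent pulls it to the nearer end from the midpoint at 0.52 (under 0.2 N m to overcome), so let go past the midpoint it snaps home.
- handle_grip (a point): point on the red handle's turning axis, 104 mm above the table, at the height to grip. The grip is an upright bar 66 mm long (along this point's x, x towards the pointer end), 16 mm thick (its y) and 32 mm high: its top is 118 mm and its underside 86 mm above the table, on a 34 mm round boss. Pinch the bar across its 16 mm from above and turn.
- handle_pointer (a point): the pointer end of the handle's bar, 33 mm from the axis at the height of handle_grip; a white line on top of the bar runs from the axis towards it.
- isolator_box: fixed grey isolator enclosure 120 x 120 x 70 mm with a yellow 4 mm plate on top (top at 74 mm), the red handle in its middle; origin: centre of the underside, z up. The pointer lies 0.525 rad to the +y side of the box's +x axis when off (white square there), 0.525 rad to the -y side when on (green square).
- reader: fixed code reader; origin on the table under the middle bay, z up. Its +x points from the bays to the reader: a grey block 50 x 335 x 70 mm high whose front with three dark red windows lies at x = 85 mm. The three bays lie in a row along its y on a grey printed strip, flat on the table (nothing to catch on).
- tray: fixed blue open tray 150 (its x) x 310 (its y) x 20 mm high, walls 4 mm, inner floor about 4 mm above the table; origin: centre of the underside, z up. Where the jars go after reading; room for all in a row along y.
- bay0 (a point): centre of bay 0, a white disc 60 mm across with a black rim printed flat at table height, at y = -105 mm, x = 0 in the reader's frame; a red tick on the strip points from it to its reader window. Its axes are those of the reader.
- bay1 (a point): centre of bay 1, a white disc 60 mm across with a black rim printed flat at table height, at y = 0 mm, x = 0 in the reader's frame; a red tick on the strip points from it to its reader window. Its axes are those of the reader.
- bay2 (a point): centre of bay 2, a white disc 60 mm across with a black rim printed flat at table height, at y = 105 mm, x = 0 in the reader's frame; a red tick on the strip points from it to its reader window. Its axes are those of the reader.
- jar_red: loose white paste jar with a red lid, a plain upright cylinder 48 mm across (lid 49 mm) and 55 mm high, about 0.2 kg; origin: centre of the underside, z up. Its +x axis points out through the yellow code mark on its side. May be absent.
- jar_red_mark (a point): middle of the yellow code mark (14 mm wide, with black bars) on the side of the red-lidded jar, 24.5 mm from its axis, 27.5 mm up; a yellow stripe 10 mm wide on the lid runs from its centre to the mark's side.
- jar_blue: loose white paste jar with a blue lid, a plain upright cylinder 48 mm across (lid 49 mm) and 55 mm high, about 0.2 kg; origin: centre of the underside, z up. Its +x axis points out through the yellow code mark on its side. May be absent.
- jar_blue_mark (a point): middle of the yellow code mark (14 mm wide, with black bars) on the side of the blue-lidded jar, 24.5 mm from its axis, 27.5 mm up; a yellow stripe 10 mm wide on the lid runs from its centre to the mark's side.
- jar_black: loose white paste jar with a black lid, a plain upright cylinder 48 mm across (lid 49 mm) and 55 mm high, about 0.2 kg; origin: centre of the underside, z up. Its +x axis points out through the yellow code mark on its side. May be absent.
- jar_black_mark (a point): middle of the yellow code mark (14 mm wide, with black bars) on the side of the black-lidded jar, 24.5 mm from its axis, 27.5 mm up; a yellow stripe 10 mm wide on the lid runs from its centre to the mark's side.
- spool: bystander, loose: aluminium solder spool 50 mm across, 30 mm high, standing; origin at its underside or handle. Leave it alone.
- flux_tin: bystander, loose: round flux tin 60 mm across, 20 mm high; origin at its underside or handle. Leave it alone.
- board: bystander, loose: yellow circuit board 100 x 70 x 5 mm; origin at its underside or handle. Leave it alone.
- screwdriver: bystander, loose: screwdriver lying down; origin at its underside or handle. Leave it alone.
- solvent: bystander, loose: amber solvent bottle 48 mm across, 110 mm high; origin at its underside or handle. Leave it alone.
- brush: bystander, loose: brush lying down; origin at its underside or handle. Leave it alone.
Things that resemble listed ones, but are neither listed nor needed, are in the scene too. What is shaped like the jar_black but turquoise is not meant.

How it is judged:
On the way, in this order (a step that is already met when the one before it is completed fails the run):
1. the isolator is turned off (value of joint handle above 0.93 rad), for 0.2 s.
2. with the isolator off, every jar present stands released on a bay, mark facing the reader (value of joint handle above 0.93 rad and (horizontal distance between jar_red and bay0 below 0.014 m or horizontal distance between jar_red and bay1 below 0.014 m or horizontal distance between jar_red and bay2 below 0.014 m) and angle between the x axis of each of jar_red, jar_blue, jar_black and the x axis of reader, either way round below 0.25 rad and x of each of jar_red_mark, jar_blue_mark, jar_black_mark in the frame of reader above 0.005 m and angle between each of jar_red, jar_blue, jar_black's own z axis and vertical below 0.1 rad and height (world z) of each of jar_red, jar_blue, jar_black below 0.01 m and contact force between the fingers and jar_red below 0.2 N and (horizontal distance between jar_blue and bay0 below 0.014 m or horizontal distance between jar_blue and bay1 below 0.014 m or horizontal distance between jar_blue and bay2 below 0.014 m) and contact force between the fingers and jar_blue below 0.2 N and (horizontal distance between jar_black and bay0 below 0.014 m or horizontal distance between jar_black and bay1 below 0.014 m or horizontal distance between jar_black and bay2 below 0.014 m) and contact force between the fingers and jar_black below 0.2 N), for 0.2 s.
3. the isolator is on for a second while every jar stands on a bay, mark facing the reader (value of joint handle below 0.12 rad and (horizontal distance between jar_red and bay0 below 0.014 m or horizontal distance between jar_red and bay1 below 0.014 m or horizontal distance between jar_red and bay2 below 0.014 m) and angle between the x axis of each of jar_red, jar_blue, jar_black and the x axis of reader, either way round below 0.25 rad and x of each of jar_red_mark, jar_blue_mark, jar_black_mark in the frame of reader above 0.005 m and angle between each of jar_red, jar_blue, jar_black's own z axis and vertical below 0.1 rad and height (world z) of each of jar_red, jar_blue, jar_black below 0.01 m and contact force between the fingers and jar_red below 0.2 N and (horizontal distance between jar_blue and bay0 below 0.014 m or horizontal distance between jar_blue and bay1 below 0.014 m or horizontal distance between jar_blue and bay2 below 0.014 m) and contact force between the fingers and jar_blue below 0.2 N and (horizontal distance between jar_black and bay0 below 0.014 m or horizontal distance between jar_black and bay1 below 0.014 m or horizontal distance between jar_black and bay2 below 0.014 m) and contact force between the fingers and jar_black below 0.2 N), for 1 s.
4. the isolator is off again (value of joint handle above 0.93 rad), for 0.2 s.
At the end, for the whole second after the job is handed in: Isolator off (handle above 0.93 rad) and every jar present standing upright (within 0.1 rad) and at rest on the tray floor, its axis within 55 mm (tray x) and 135 mm (tray y) of the middle. In the bays before: within 14 mm of the bay centre, mark within 0.25 rad of facing the reader (value of joint handle above 0.93 rad and x of jar_red in the frame of tray between -0.055 and 0.055 m and y of jar_red in the frame of tray between -0.135 and 0.135 m and height (world z) of each of jar_red, jar_blue, jar_black below 0.012 m and angle between each of jar_red, jar_blue, jar_black's own z axis and vertical below 0.1 rad and linear speed of each of jar_red, jar_blue, jar_black below 0.02 m/s and x of jar_blue in the frame of tray between -0.055 and 0.055 m and y of jar_blue in the frame of tray between -0.135 and 0.135 m and x of jar_black in the frame of tray between -0.055 and 0.055 m and y of jar_black in the frame of tray between -0.135 and 0.135 m); the robot touches nothing.
It fails at once if a jar is touched by the fingers while the isolator is not off (handle below 0.75 rad) (value of joint handle below 0.75 rad and (contact force between the fingers and jar_red above 0.5 N or contact force between the fingers and jar_blue above 0.5 N or contact force between the fingers and jar_black above 0.5 N)).
It fails at once if a bystander is moved by more than 40 mm (distance of any of spool, flux_tin, board, screwdriver, solvent, brush from where it was at the start of the episode above 0.04 m).
Of jar_red, jar_blue, jar_black only 2 to 3 are there at a start; the rules pass over those that are not, and their reading is None.
At some moment in a run one of jar_red, jar_blue, jar_black may be knocked a few centimetres aside while the robot is not near it.
It also fails if it takes over 210 s, if anything falls off the work surface, if the arm or the gripper's body presses on something with over 40 N, if the wrist force passes 120 N, or if a joint passes its speed limit or range.

## Robot

A 6-joint arm with a two-finger parallel gripper is mounted at the origin on the work surface. World frame = base frame: x ahead of the robot, y to its left, z up, the work surface at z = 0. Lengths are in m, angles in rad, forces in N, time in s.
With the tool pointing down it reaches from about 0.3 to 0.75 m from the base axis. Payload 8.5 kg.
Tool frame: the origin (TCP) lies on the mounting face of the last link; the fingertips stand 173 mm ahead of it and the grasp point (between the pads) lies 155 mm ahead of it; z points along the fingers, y is the line along which they close (so a half turn about z gives the same grasp; the last joint's range is limited). The gripper opens to 85 mm and grips with 20 to 120 N. Pads are 22 mm wide; open, the fingers measure 114 mm over their backs; the gripper's body (76 mm by 85 mm) begins 54 mm behind the grasp point. The pads swing forward as they close: fully open they stand 13 mm farther back than shut.
Start: joints at [-1.322, 0.381, 1.297, -0, 1.464, -0.215], TCP at [0.246, -0.492, 0.405] pointing down, gripper open.
Joint ranges: [-3.11, 3.11], [-0.89, 2.33], [0.22, 2.48], [-1.42, 4.56], [0.17, 2.85], [-2.88, 2.88]. Speed limits (rad/s): [2.39, 2.39, 3.14, 3.14, 3.14, 3.14].

## Interface

Orientations are given as [roll, pitch, yaw] about the fixed x, y, z axes, in that order (R = Rz(yaw) Ry(pitch) Rx(roll)).
In Python, from station import bot, imaging, order gives the robot as it stands.
- The arm moves only by the shell command python3 -m jog 'ROWS' [FORCE]. ROWS is JSON, a list of rows, each a list of 7 numbers: the turn, a rotation vector about the world's x, y, z as a fraction of full scale, then the shift along the world's x, y, z as a fraction of full scale, then the finger opening in mm, from 0 to 85.4. In form: [[wx, wy, wz, tx, ty, tz, fingers], ...]. A call has 1 to 12 rows; each row is the pose to reach, as a shift and turn from the pose commanded when the call began; what a row does not reach only later rows make up. Full scale, the value 1, is 150 mm for a shift and 60 degrees for a turn. A row lasts 1/8 s, in which the tool goes at most 62.5 mm and 10.7 degrees, less where a joint would pass 70% of its speed; a pose out of reach is approached as far as the arm can. A call with a number of a shift or a turn outside -1 to 1 is refused whole. A call with a gripper value outside its range is refused whole. The fingers move at their own pace and stop on an object; FORCE is the grip in N (left out, the last holds). Time passes only in rows, so rows that repeat a pose let the fingers close. It gives the time, the measured TCP pose, the force, the opening and the grip force at its end, in the units of the state.
- bot.get_obs(): the state, without advancing time (a new reading comes with each control period).
- imaging.capture(name): name is "scene" or "top"; returns the picture (400x640x3 uint8, red, green, blue); there is no depth.
- imaging.camera_info(name): a dict with "fovy" (degrees; the focal length in pixels is half the picture's height over the tangent of half this angle, whatever the lens; pixels are square), "cx", "cy" (the principal point, pixels), "pose" (4x4, takes a point from camera to world coordinates). Camera axes: x right, y up, looking along -z (the intrinsics and any distortion apply to the point x, -y, -z); pixel columns grow to the right and rows downward; lengths in m; the calibration is good to about 2 mm. A picture is of the moment at which its call begins. camera_info takes no time and is no camera call.
- order.job_done(): hands the job in; it is judged then, once.
The state is a dict: "time": time; "qpos": joint angles; "dq": joint speeds; "joint_torque": joint torques, N m; "ee_pos": TCP position; "tcp_rot": TCP orientation; "wrist_force": force on the tool from outside, world axes, zero at the start; "moment": the same for the moment, N m; "gripper_width": finger opening in m; "gripper_force": force on a finger pad.
Only numpy, scipy, OpenCV 4.12 (cv2) and the standard library are available. Lean on these libraries where they do the work, as an engineer would, in place of code of your own. Each camera call takes 0.05 s, during which the arm holds its last target. There are 200 camera calls.

## Working session

There is one attempt and no reset: what is moved stays moved. The work goes in short steps, Python scripts to look and compute and a shell command to move; the robot and the scene stay as the last step left them, time stands still between calls to the robot, and variables do not carry over. Pictures are saved under pics/ and viewed, at most 14 in all, crops included, and the job is handed in when it is done.

```bash
mkdir -p pics; ls; python3 - <<'E'
from station import bot, imaging, order
import cv2
o=bot.get_obs(); print(o)
for n in("scene","top"):
    print(n,imaging.camera_info(n)); cv2.imwrite(f"pics/{n}0.png",imaging.capture(n)[:,:,::-1])
E
```

```text
pics
{'time': 0.0, 'qpos': array([-1.32230531e+00,  3.81169612e-01,  1.29825734e+00, -2.52800909e-05,
        1.46357302e+00, -2.15318784e-01]), 'dq': array([ 0.00203411, -0.00087496, -0.00158834, -0.00014763, -0.00038773,
        0.0015311 ]), 'joint_torque': array([ 1.12680500e-03, -4.48458552e+01, -2.31280106e+01, -1.14986615e-04,
        4.72998305e-03, -3.83332610e-05]), 'ee_pos': array([ 0.2460214 , -0.49185204,  0.40412692]), 'tcp_rot': array([-3.14021247e+00, -2.76134556e-04,  4.63812335e-01]), 'wrist_force': array([ 0.49646011,  0.13104762, -1.01236921]), 'moment': array([ 0.01993832, -0.01631734,  0.06566095]), 'gripper_force': 0.0, 'gripper_width': 0.08529666295674139}
scene {'fovy': 51.723927609038306, 'cx': 319.6739524636677, 'cy': 201.12994428854054, 'pose': array([[ 0.26414541, -0.70823173,  0.65470223,  1.35534756],
       [ 0.96446961,  0.19752213, -0.17545195, -0.17279293],
       [-0.00505754,  0.67778523,  0.73524254,  0.97865729],
       [ 0.        ,  0.        ,  0.        ,  1.        ]])}
top {'fovy': 46.09912490052772, 'cx': 321.66554516545983, 'cy': 197.94910582061777, 'pose': array([[ 0.01309148,  0.98710387, -0.15954489,  0.32833796],
       [-0.99972086,  0.01605964,  0.01732866,  0.04426351],
       [ 0.01966742,  0.15927349,  0.98703857,  1.63691982],
       [ 0.        ,  0.        ,  0.        ,  1.        ]])}
```

View pics/scene0.png

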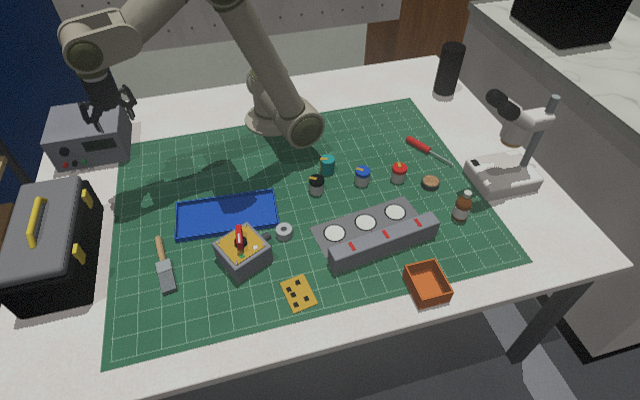

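View pics/top0.png

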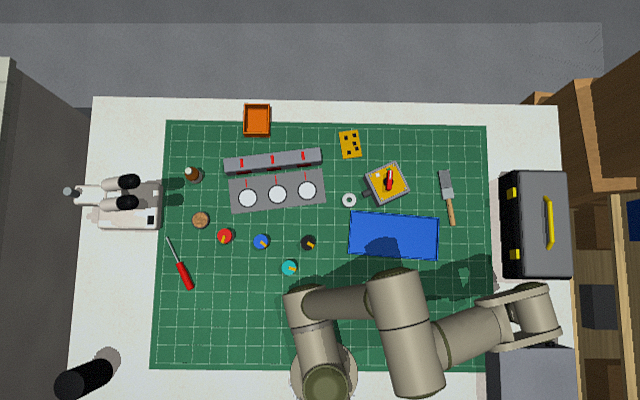

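The scene picture shows the red, blue and black jars at (399,172), (362,176) and (316,184), with a turquoise decoy at (327,165). The reader bays are at (334,233), (366,222) and (395,212), the tray is at (228,215) and the isolator at (240,250). Next I'll make enlarged crops.

```bash
cat > h.py <<'E'
import numpy as np, cv2, sys
from station import bot, imaging, order
def K(n):
    c=imaging.camera_info(n); f=200/np.tan(np.radians(c["fovy"])/2); return f,c["cx"],c["cy"],np.array(c["pose"])
def ray(n,uv):
    f,cx,cy,T=K(n); d=np.array([(uv[0]-cx)/f,-(uv[1]-cy)/f,-1.]); return T[:3,3],T[:3,:3]@d
def plane(n,uv,z):
    o,d=ray(n,uv); return o+d*(z-o[2])/d[2]
def proj(n,p):
    f,cx,cy,T=K(n); q=T[:3,:3].T@(np.asarray(p)-T[:3,3]); return np.array([cx+f*q[0]/-q[2],cy-f*q[1]/-q[2]])
def tri(a,b):  # top uv, scene uv -> point, miss distance
    (o1,d1),(o2,d2)=ray("top",a),ray("scene",b); d1/=np.linalg.norm(d1); d2/=np.linalg.norm(d2)
    s=np.linalg.lstsq(np.c_[d1,-d2],o2-o1,rcond=None)[0]; p,q=o1+s[0]*d1,o2+s[1]*d2
    return (p+q)/2,np.linalg.norm(p-q)
E
python3 - <<'E'
import cv2
def crop(n,x0,y0,w,h,s):
    im=cv2.imread(f"pics/{n}0.png")[y0:y0+h,x0:x0+w]; cv2.imwrite(f"pics/{n}crop.png",cv2.resize(im,None,fx=s,fy=s,interpolation=cv2.INTER_CUBIC))
crop("top",180,135,265,140,3); crop("scene",170,150,280,150,2.85)
E
```

```text
(no output)
```

View pics/topcrop.png

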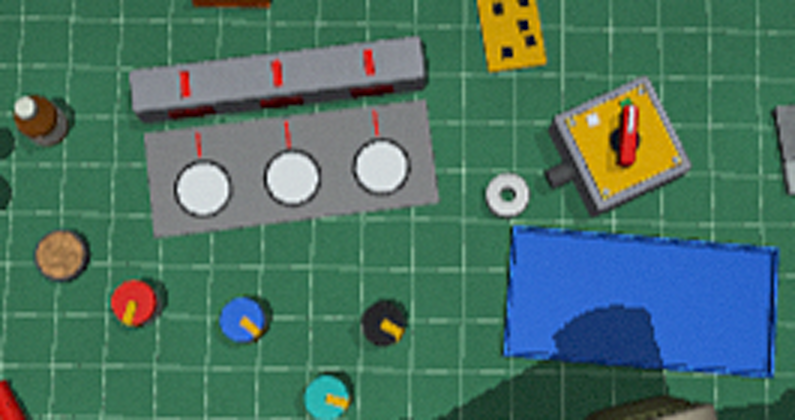

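View pics/scenecrop.png

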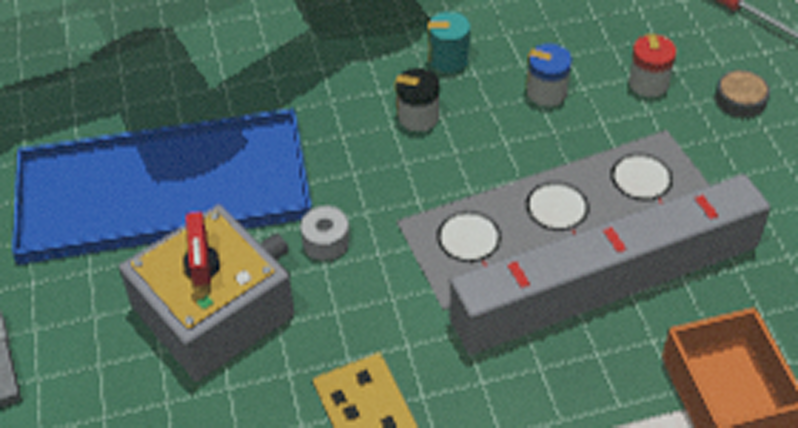

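The crops show the handle pointing at the green square, which is on, with the white square to its left in the top view. All three jars are standing, and their lid stripes point roughly away from the reader. Now the measurements.

```bash
cat > meas.py <<'E'
from h import *
def hsv(im): return cv2.cvtColor(im,cv2.COLOR_RGB2HSV)
def mask(n,im,what):
    h,s,v=cv2.split(hsv(im).astype(int))
    yel=(h>=15)&(h<=32)&(s>120)&(v>110)
    m={"red":((h<8)|(h>172))&(s>150)&(v>90),"blue":(h>104)&(h<122)&(s>130)&(v>90),
       "black":(v<60)&(s<110),"white":(s<45)&(v>180),"yel":yel,"green":(h>50)&(h<75)&(s>150)&(v>90)}[what]
    return m.astype(np.uint8)
def comps(m,amin=8):
    k,l,st,c=cv2.connectedComponentsWithStats(m,connectivity=8)
    return [(st[i,4],c[i].round(2),st[i,:4],(l==i)) for i in range(1,k) if st[i,4]>=amin]
def jars(im,n,roi):
    """lid of each colour within roi -> lid centre uv, stripe centroid uv, stripe area (px)"""
    x0,y0,x1,y1=roi; out={}
    y=mask(n,im,"yel"); w=np.zeros_like(y); w[y0:y1,x0:x1]=1
    for c in("red","blue","black"):
        b=mask(n,im,c)*w; best=None
        for a,cen,bb,l in comps(b,25):
            if a>260: continue
            d=cv2.dilate(l.astype(np.uint8),np.ones((5,5)))
            ys=[q for q in comps(y*w,5) if (q[3]&(d>0)).sum()>3 and q[0]<90]
            if ys and(best is None or a>best[0]): best=(a,l,ys[0])
        if best is None: continue
        hull=cv2.convexHull(np.argwhere(best[1]|best[2][3])[:,::-1].astype(np.int32))
        M=np.zeros_like(b); cv2.fillConvexPoly(M,hull,1); p=np.argwhere(M)[:,::-1]
        out[c]=(p.mean(0),best[2][1],len(p),best[2][0])
    return out
E
python3 - <<'E'
from meas import *
I={}
for n in("top","scene"): I[n]=cv2.imread(f"pics/{n}0.png")[:,:,::-1].copy()
R={"top":(200,210,330,285),"scene":(295,150,420,200)}
W={}
for n in I:
    W[n]=[(a,c) for a,c,_,_ in comps(mask(n,I[n],"white"),60) if (225<c[0]<330 and 170<c[1]<215 if n=="top" else 315<c[0]<415 and 200<c[1]<245)]; print(n,W[n])
    J=jars(I[n],n,R[n]); 
    if n=="top": Jt=J
    else: Js=J
B=[plane("top",c,0)[:2] for a,c in sorted(W["top"],key=lambda q:q[1][0])]
Bs=[plane("scene",c,0)[:2] for a,c in sorted(W["scene"],key=lambda q:-q[1][0])]
print("bays top",B,"scene",Bs)
for a,b in zip(sorted(W["top"],key=lambda q:q[1][0]),sorted(W["scene"],key=lambda q:-q[1][0])): print("tri bay",tri(a[1],b[1]))
for c in Jt:
    print(c,Jt[c],Js.get(c)); pl=plane("top",Jt[c][0],.055); 
    if c in Js: print(" tri",tri(Jt[c][0],Js[c][0]),"stripe",tri(Jt[c][1],Js[c][1]),"scene",plane("scene",Js[c][0],.055))
    sp=plane("top",Jt[c][1],.055); d=sp-pl; print(" lid",pl,"yaw",np.arctan2(d[1],d[0]),np.hypot(d[0],d[1]))
    if c in Js: 
        sp=plane("scene",Js[c][1],.055); d=sp-plane("scene",Js[c][0],.055); print("  sceneyaw",np.arctan2(d[1],d[0]),np.hypot(d[0],d[1]))
# tray / plate / handle
for n in I:
    for w,amin in(("blue",800),("yel",150),("red",10),("green",3)):
        for a,c,bb,l in comps(mask(n,I[n],w),amin):
            if n=="top" and not(340<c[0]<445 and 150<c[1]<265): continue
            if n=="scene" and not(170<c[0]<285 and 185<c[1]<285): continue
            r=cv2.minAreaRect(np.argwhere(l)[:,::-1].astype(np.float32)); print(n,w,a,c,cv2.boxPoints(r).round(1).tolist())
E
```

```text
top [(np.int32(208), array([306.67, 190.17])), (np.int32(211), array([277.01, 193.75])), (np.int32(213), array([247.37, 197.46]))]
scene [(np.int32(195), array([394.69, 211.66])), (np.int32(207), array([365.16, 221.81])), (np.int32(225), array([334.13, 232.68]))]
bays top [array([0.59041994, 0.27691921]), array([0.60536634, 0.17321687]), array([0.61992298, 0.06890953])] scene [array([0.59082633, 0.27632447]), array([0.60514259, 0.17286634]), array([0.62029663, 0.06854989])]
tri bay (array([ 5.90434552e-01,  2.76792755e-01, -5.48188540e-04]), np.float64(0.0004267457715641832))
tri bay (array([6.05283833e-01, 1.73015495e-01, 1.36293762e-04]), np.float64(0.00039633237025158666))
tri bay (array([ 6.19973252e-01,  6.87913575e-02, -4.64607353e-04]), np.float64(0.00025818616596965565))
red (array([224.13114754, 235.43169399]), array([222.76, 239.  ]), 183, np.int32(25)) (array([399.55284553, 167.2195122 ]), array([398.71, 164.07]), 123, np.int32(14))
 tri (array([0.45199549, 0.34326365, 0.04978181]), np.float64(0.0009003237423037726)) stripe (array([0.43949097, 0.3460268 , 0.05231333]), np.
[... 1824 characters left out ...]
4, 162.8000030517578], [399.3999938964844, 164.8000030517578], [399.0, 165.0]]
top green 4 [388.25 168.75] [[387.0, 168.0], [389.0, 168.0], [389.0, 169.0], [387.0, 169.0]]
top green 3 [348.67 199.67] [[348.0, 200.0], [349.0, 199.0], [349.5, 199.5], [348.5, 200.5]]
scene blue 3256 [224.65 214.3 ] [[169.0, 203.0], [273.5, 187.8000030517578], [278.70001220703125, 223.60000610351562], [174.3000030517578, 238.8000030517578]]
scene yel 768 [240.35 244.73] [[215.89999389648438, 242.39999389648438], [248.6999969482422, 220.5], [265.20001220703125, 245.1999969482422], [232.39999389648438, 267.1000061035156]]
scene red 85 [238.59 233.45] [[236.0, 225.0], [242.0, 225.0], [242.0, 244.0], [236.0, 244.0]]
```

```bash
python3 - <<'E'
from meas import *
np.set_printoptions(precision=4,suppress=True)
print("bar top/scene/tri",plane("top",(389.2,180.5),.112),plane("scene",(238.8,233.5),.112),tri((389.2,180.5),(238.8,233.5)))
P=np.array([[368,175],[393.6,162.2],[406.8,188.6],[381.2,201.4]]);S=np.array([[215.9,242.4],[248.7,220.5],[265.2,245.2],[232.4,267.1]])
print("plate",plane("top",P.mean(0),.074),plane("scene",S.mean(0),.074),tri(P.mean(0),S.mean(0)))
c=[plane("top",p,.074) for p in P]; d=c[1]-c[0]; e=c[1]-c[2]; print("edges",np.arctan2(d[1],d[0]),np.arctan2(e[1],e[0]),np.linalg.norm(d))
d=plane("top",(390.45,170.15),.118)-plane("top",(388.55,189.15),.118); print("bar",np.arctan2(d[1],d[0]),np.linalg.norm(d))
T=np.array([[347,253.2],[350.6,209.8],[440.6,217.3],[436.9,260.7]]); c=[plane("top",p,.02) for p in T]; print("tray",np.mean(c,0),c)
d=c[1]-c[0]; print(np.arctan2(d[1],d[0])); print("scene tray centroid",tri((393.15,235.11),(224.65,214.3)))
for n,uv,z in(("spool",(349,200),.03),("tin",(200,219.5),.02),("decoy",(289,268),.055)): print(n,plane("top",uv,z))
E
```

```text
bar top/scene/tri [ 0.6371 -0.2057  0.112 ] [ 0.6389 -0.2048  0.112 ] (array([ 0.6375, -0.2054,  0.1104]), np.float64(0.0011030321182497358))
plate [ 0.6402 -0.2058  0.074 ] [ 0.6444 -0.2065  0.074 ] (array([ 0.641 , -0.2065,  0.0696]), np.float64(0.00016739536259953545))
edges -1.086486237616323 0.4489475058101739 0.09929793364442686
bar -0.10772376248439813 0.06449491097638897
tray [ 0.4639 -0.2349  0.02  ] [array([ 0.3995, -0.0734,  0.02  ]), array([ 0.5496, -0.0852,  0.02  ]), array([ 0.5282, -0.3989,  0.02  ]), array([ 0.3782, -0.382 ,  0.02  ])]
-0.07878348680923164
scene tray centroid (array([ 0.4647, -0.2379,  0.0065]), np.float64(0.006057798726446246))
spool [ 0.5824 -0.0788  0.03  ]
tin [0.5078 0.4337 0.02  ]
decoy [0.3464 0.122  0.055 ]
```

```bash
python3 -m jog '[[0,0,0,0.3,0.21,0,50],[0,0,0,0.6,0.42,0,50],[0,0,0,0.871,0.636,-0.1,50],[0,0,0,0.871,0.636,-0.1,50]]' 40
python3 -m jog '[[0,0,-0.1,0.3,0.21,0,50],[0,0,-0.2,0.6,0.42,0,50],[0,0,-0.257,0.871,0.636,-0.1,50],[0,0,-0.257,0.871,0.636,-0.1,50]]'
python3 -m jog '[[0,0,-0.1,0.3,0.21,0,50],[0,0,-0.2,0.6,0.42,0,50],[0,0,-0.257,0.871,0.636,-0.1,50],[0,0,-0.257,0.871,0.636,-0.1,50],[0,0,-0.257,0.871,0.636,-0.1,50]]'
```

```text
time: 0.6
ee_pos: [0.3787, -0.3943, 0.3885]
tcp_rot: [-3.139, -0.0, 0.468]
wrist_force: [-0.4, -0.6, 0.4]
gripper_width: 0.0498
gripper_force: 0.0
time: 1.1
ee_pos: [0.5088, -0.2995, 0.3734]
tcp_rot: [-3.14, 0.001, 0.198]
wrist_force: [0.7, -0.2, 0.2]
gripper_width: 0.05
gripper_force: 0.0
time: 1.72
ee_pos: [0.6374, -0.207, 0.3599]
tcp_rot: [3.141, 0.0, -0.075]
wrist_force: [-1.2, -0.7, 0.6]
gripper_width: 0.0499
gripper_force: 0.0
```

```bash
python3 -m jog '[[0,0,0,0,0,-0.3,50],[0,0,0,0,0,-0.5,50],[0,0,0,0,0,-0.637,50],[0,0,0,0,0,-0.637,50],[0,0,0,0,0,-0.637,0],[0,0,0,0,0,-0.637,0],[0,0,0,0,0,-0.637,0],[0,0,0,0,0,-0.637,0],[0,0,0,0,0,-0.637,0],[0,0,0,0,0,-0.637,0]]'
```

```text
time: 2.98
ee_pos: [0.6379, -0.2065, 0.2659]
tcp_rot: [3.139, -0.002, -0.075]
wrist_force: [-3.7, -4.3, 6.6]
gripper_width: 0.0155
gripper_force: 43.1
```

```bash
python3 -m jog '[[0,0,0.14,0,0,0,0],[0,0,0.28,0,0,0,0],[0,0,0.42,0,0,0,0],[0,0,0.56,0,0,0,0],[0,0,0.7,0,0,0,0],[0,0,0.84,0,0,0,0],[0,0,0.97,0,0,0,0],[0,0,0.97,0,0,0,0],[0,0,0.97,0,0,0,0]]'
python3 -m jog '[[0,0,0,0,0,0,50],[0,0,0,0,0,0,50],[0,0,0,0,0,0,50],[0,0,0,0,0,0.3,50],[0,0,0,0,0,0.6,50],[0,0,0,0,0,0.64,50]]'
python3 - <<'E'
from h import *
im=imaging.capture("scene")[195:295,180:310]; cv2.imwrite("pics/iso1.png",cv2.resize(im[:,:,::-1],None,fx=4,fy=4,interpolation=cv2.INTER_CUBIC))
E
```

```text
time: 4.1
ee_pos: [0.6382, -0.2077, 0.2659]
tcp_rot: [3.135, 0.002, 0.94]
wrist_force: [2.2, -11.9, 2.8]
gripper_width: 0.0152
gripper_force: 42.7
time: 4.85
ee_pos: [0.638, -0.2053, 0.3639]
tcp_rot: [3.135, -0.001, 0.942]
wrist_force: [-0.3, -1.1, -0.2]
gripper_width: 0.05
gripper_force: 0.0
```

View pics/iso1.png

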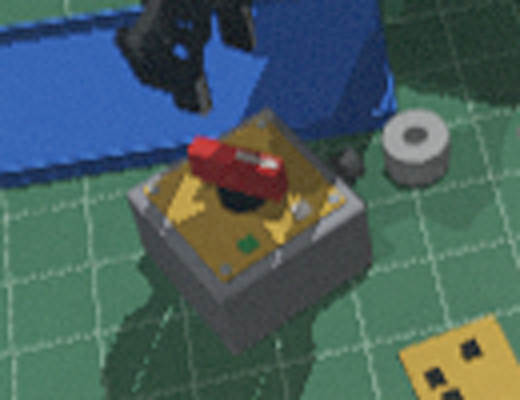

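The handle's white line now points at the white square, so the isolator is off. Next is the black jar.

```bash
python3 -m jog '[[0,0,0,-0.22,0.3,0,68],[0,0,0,-0.45,0.6,0,68],[0,0,0,-0.685,0.892,-0.213,68],[0,0,0,-0.685,0.892,-0.213,68]]' 30
python3 -m jog '[[0,0,0,-0.22,0.3,0,68],[0,0,0,-0.45,0.6,0,68],[0,0,0,-0.685,0.892,-0.213,68],[0,0,0,-0.685,0.892,-0.213,68],[0,0,0,-0.685,0.892,-0.213,68]]'
```

```text
time: 5.4
ee_pos: [0.5322, -0.0689, 0.3248]
tcp_rot: [-3.131, 0.003, 0.944]
wrist_force: [0.2, -0.5, 0.8]
gripper_width: 0.0682
gripper_force: 0.0
time: 6.02
ee_pos: [0.4334, 0.0616, 0.2963]
tcp_rot: [3.141, -0.0, 0.941]
wrist_force: [1.4, -0.0, 1.0]
gripper_width: 0.0679
gripper_force: 0.0
```

```bash
python3 -m jog '[[0,0,0,0,0,-0.3,68],[0,0,0,0,0,-0.55,68],[0,0,0,0,0,-0.74,68],[0,0,0,0,0,-0.74,68],[0,0,0,0,0,-0.74,55],[0,0,0,0,0,-0.74,40],[0,0,0,0,0,-0.74,40],[0,0,0,0,0,-0.74,40],[0,0,0,0,0,-0.74,40]]'
python3 -m jog '[[0,0,0,0,0,0.2,40],[0,0,0,0,0,0.4,40],[0,0,0,0,0,0.4,40],[0,0,0,0,0,0.4,40]]'
```

```text
time: 7.15
ee_pos: [0.433, 0.0617, 0.1865]
tcp_rot: [3.139, -0.001, 0.941]
wrist_force: [0.1, -1.6, 8.0]
gripper_width: 0.0481
gripper_force: 30.9
time: 7.65
ee_pos: [0.4322, 0.062, 0.2448]
tcp_rot: [-3.141, 0.0, 0.941]
wrist_force: [0.2, 1.3, -2.3]
gripper_width: 0.0482
gripper_force: 32.2
```

```bash
python3 -m jog '[[0,0,0.15,0.2,0.01,0,40],[0,0,0.3,0.4,0.02,0,40],[0,0,0.45,0.623,0.024,0,40],[0,0,0.6,0.623,0.024,0,40],[0,0,0.74,0.623,0.024,0,40],[0,0,0.74,0.623,0.024,0,40]]'
python3 -m jog '[[0,0,0.15,0.2,0.01,0,40],[0,0,0.3,0.4,0.02,0,40],[0,0,0.45,0.623,0.024,0,40],[0,0,0.6,0.623,0.024,0,40],[0,0,0.74,0.623,0.024,0,40],[0,0,0.74,0.623,0.024,0,40]]'
python3 -m jog '[[0,0,0.15,0,0,0,40],[0,0,0.3,0,0,0,40],[0,0,0.45,0,0,0,40],[0,0,0.6,0,0,0,40],[0,0,0.735,0,0,0,40],[0,0,0.735,0,0,0,40],[0,0,0.735,0,0,0,40]]'
```

```text
time: 8.4
ee_pos: [0.5258, 0.0655, 0.2439]
tcp_rot: [-3.139, -0.001, 1.715]
wrist_force: [-0.3, 0.4, -2.8]
gripper_width: 0.0483
gripper_force: 32.2
time: 9.15
ee_pos: [0.6193, 0.0691, 0.2444]
tcp_rot: [-3.141, -0.001, 2.487]
wrist_force: [-0.3, 0.3, -1.5]
gripper_width: 0.0481
gripper_force: 32.3
time: 10.02
ee_pos: [0.6193, 0.0691, 0.2451]
tcp_rot: [3.142, -0.0, -3.027]
wrist_force: [0.7, -0.1, -2.8]
gripper_width: 0.0479
gripper_force: 32.3
```

```bash
python3 -m jog '[[0,0,0,0.005,0,-0.2,40],[0,0,0,0.005,0,-0.34,40],[0,0,0,0.005,0,-0.39,40],[0,0,0,0.005,0,-0.39,40],[0,0,0,0.005,0,-0.39,55],[0,0,0,0.005,0,-0.39,68],[0,0,0,0.005,0,-0.39,68],[0,0,0,0.005,0,-0.2,68],[0,0,0,0,0,0.1,68],[0,0,0,0,0,0.4,68],[0,0,0,0,0,0.4,68]]'
cat > chk.py <<'E'
import sys; from meas import *
np.set_printoptions(precision=4,suppress=True)
tag=sys.argv[1]; b0=np.array([.6200,.0688]);ry=.141
I={n:imaging.capture(n) for n in("top","scene")}
for n in I: cv2.imwrite(f"pics/{n}{tag}.png",I[n][:,:,::-1])
Jt=jars(I["top"],"top",(200,150,460,285)); Js=jars(I["scene"],"scene",(170,140,420,260))
for c in("red","blue","black"):
    for n,J in(("top",Jt),("scene",Js)):
        if c not in J: print(c,n,"unseen"); continue
        p=plane(n,J[c][0],.055)[:2]; s=plane(n,J[c][1],.055)[:2]
        if n=="scene": p=p+[-.006,.0015]  # lid-side bias seen on the first picture
        d=s-p; q=np.array([[np.cos(ry),np.sin(ry)],[-np.sin(ry),np.cos(ry)]])@(p-[.6052,.1731])
        print(c,n,"pos",p,"reader frame",q,"yaw %.2f rel %.2f len %.4f"%(np.arctan2(d[1],d[0]),(np.arctan2(d[1],d[0])-ry+np.pi)%(2*np.pi)-np.pi,np.hypot(*d)),"px",J[c][2:4])
E
python3 chk.py a
```

```text
time: 11.4
ee_pos: [0.6196, 0.0692, 0.3091]
tcp_rot: [-3.14, 0.007, -3.022]
wrist_force: [-0.1, 0.2, -0.3]
gripper_width: 0.0677
gripper_force: 0.0
red top pos [0.4514 0.3418] reader frame [-0.1285  0.1887] yaw 2.82 rel 2.68 len 0.0127 px (183, np.int32(25))
red scene pos [0.4523 0.3409] reader frame [-0.1278  0.1877] yaw 2.84 rel 2.70 len 0.0107 px (131, np.int32(14))
blue top unseen
blue scene unseen
black top unseen
black scene pos [0.6236 0.07  ] reader frame [ 0.0037 -0.1047] yaw 0.30 rel 0.16 len 0.0088 px (225, np.int32(14))
```

```bash
python3 -m jog '[[0,0,-0.15,-0.2,0,0,68],[0,0,-0.3,-0.4,0,0,68],[0,0,-0.45,-0.6,0,0,68],[0,0,-0.6,-0.8,0,0,68],[0,0,-0.79,-0.8,0,0,68],[0,0,-0.79,-0.8,0,0,68]]'; python3 chk.py b
```

```text
time: 12.25
ee_pos: [0.4992, 0.0691, 0.3043]
tcp_rot: [-3.14, -0.002, 2.435]
wrist_force: [0.9, 0.4, 0.0]
gripper_width: 0.0682
gripper_force: 0.0
red top pos [0.4516 0.3419] reader frame [-0.1284  0.1887] yaw 2.82 rel 2.68 len 0.0128 px (182, np.int32(25))
red scene pos [0.4516 0.3418] reader frame [-0.1284  0.1886] yaw 2.90 rel 2.76 len 0.0098 px (126, np.int32(14))
blue top pos [0.4342 0.2206] reader frame [-0.1627  0.0711] yaw -2.23 rel -2.37 len 0.0120 px (176, np.int32(17))
blue scene pos [0.4323 0.2212] reader frame [-0.1644  0.072 ] yaw -1.95 rel -2.09 len 0.0113 px (131, np.int32(10))
black top pos [0.6211 0.069 ] reader frame [ 0.0011 -0.1053] yaw 0.30 rel 0.16 len 0.0126 px (181, np.int32(23))
black scene pos [0.6252 0.0639] reader frame [ 0.0044 -0.111 ] yaw 0.75 rel 0.61 len 0.0136 px (261, np.int32(26))
```

View pics/sceneb.png

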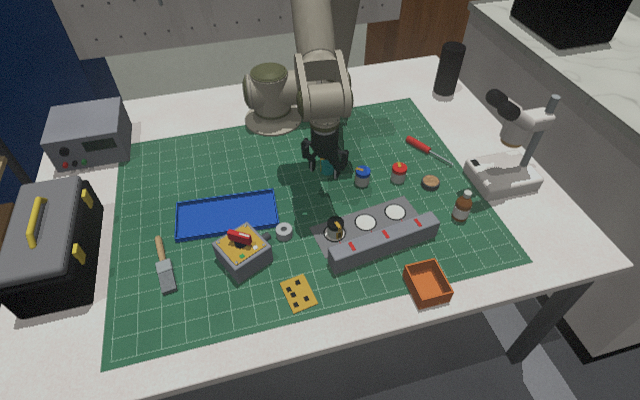

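The black jar is on bay 0 with its mark towards the reader, and the blue and red jars have not moved. Next is the blue jar.

```bash
python3 -m jog '[[0,0,-0.15,-0.1,0.25,0,68],[0,0,-0.3,-0.2,0.5,0,68],[0,0,-0.45,-0.3,0.75,0,68],[0,0,-0.6,-0.435,1,0,68],[0,0,-0.8,-0.435,1,0,68],[0,0,-0.8,-0.435,1,0,68],[0,0,-0.8,-0.435,1,0,68]]'
```

```text
time: 13.22
ee_pos: [0.4345, 0.2188, 0.305]
tcp_rot: [-3.141, 0.0, 1.599]
wrist_force: [0.5, -0.3, 0.1]
gripper_width: 0.068
gripper_force: 0.0
```

Down from 0.305 to 0.187 (−0.787), with +1.5 mm in y.

```bash
python3 -m jog '[[0,0,0,0,0.01,-0.3,68],[0,0,0,0,0.01,-0.6,68],[0,0,0,0,0.01,-0.787,68],[0,0,0,0,0.01,-0.787,68],[0,0,0,0,0.01,-0.787,55],[0,0,0,0,0.01,-0.787,40],[0,0,0,0,0.01,-0.787,40],[0,0,0,0,0.01,-0.787,40],[0,0,0,0,0.01,-0.787,40]]'
python3 -m jog '[[0,0,0,0,0,0.2,40],[0,0,0,0,0,0.4,40],[0,0,0,0,0,0.4,40],[0,0,0,0,0,0.4,40]]'
```

```text
time: 14.35
ee_pos: [0.4344, 0.2206, 0.1885]
tcp_rot: [3.139, -0.0, 1.596]
wrist_force: [-0.3, -1.5, 7.4]
gripper_width: 0.0483
gripper_force: 30.9
time: 14.85
ee_pos: [0.4338, 0.2205, 0.2467]
tcp_rot: [-3.141, 0.0, 1.596]
wrist_force: [-0.2, 0.3, -2.7]
gripper_width: 0.0481
gripper_force: 32.0
```

```bash
python3 -m jog '[[0,0,0.15,0.2,-0.05,0,40],[0,0,0.3,0.4,-0.1,0,40],[0,0,0.45,0.57,-0.158,0,40],[0,0,0.6,0.57,-0.158,0,40],[0,0,0.74,0.57,-0.158,0,40],[0,0,0.74,0.57,-0.158,0,40]]'
python3 -m jog '[[0,0,0.15,0.2,-0.05,0,40],[0,0,0.3,0.4,-0.1,0,40],[0,0,0.45,0.57,-0.158,0,40],[0,0,0.6,0.57,-0.158,0,40],[0,0,0.74,0.57,-0.158,0,40],[0,0,0.74,0.57,-0.158,0,40]]'
python3 -m jog '[[0,0,0.15,0,0,0,40],[0,0,0.3,0,0,0,40],[0,0,0.45,0,0,0,40],[0,0,0.6,0,0,0,40],[0,0,0.745,0,0,0,40],[0,0,0.745,0,0,0,40],[0,0,0.745,0,0,0,40]]'
```

```text
time: 15.6
ee_pos: [0.5195, 0.1968, 0.2459]
tcp_rot: [-3.14, -0.001, 2.369]
wrist_force: [0.4, 0.8, -1.7]
gripper_width: 0.0483
gripper_force: 31.9
time: 16.35
ee_pos: [0.605, 0.1732, 0.2463]
tcp_rot: [-3.141, -0.001, -3.141]
wrist_force: [-0.1, 0.0, -2.9]
gripper_width: 0.048
gripper_force: 31.9
time: 17.23
ee_pos: [0.6051, 0.1733, 0.247]
tcp_rot: [3.141, -0.0, -2.362]
wrist_force: [0.0, -0.2, -2.3]
gripper_width: 0.0481
gripper_force: 31.9
```

```bash
python3 -m jog '[[0,0,0,0,0,-0.2,40],[0,0,0,0,0,-0.34,40],[0,0,0,0,0,-0.39,40],[0,0,0,0,0,-0.39,40],[0,0,0,0,0,-0.39,55],[0,0,0,0,0,-0.39,68],[0,0,0,0,0,-0.39,68],[0,0,0,0,0,-0.2,68],[0,0,0,0,0,0.1,68],[0,0,0,0,0,0.4,68],[0,0,0,0,0,0.4,68]]'
python3 -m jog '[[0,0,0,-0.2,0.2,0,68],[0,0,0,-0.4,0.4,0,68],[0,0,0,-0.7,0.7,0,68],[0,0,0,-0.7,0.7,0,68]]'
python3 chk.py c
```

```text
time: 18.6
ee_pos: [0.6054, 0.1733, 0.3111]
tcp_rot: [-3.137, 0.006, -2.357]
wrist_force: [-0.5, 0.1, -0.3]
gripper_width: 0.068
gripper_force: 0.0
time: 19.1
ee_pos: [0.4974, 0.2805, 0.3064]
tcp_rot: [3.14, -0.002, -2.353]
wrist_force: [0.8, -0.9, -0.4]
gripper_width: 0.0679
gripper_force: 0.0
red top unseen
red scene pos [0.451  0.3421] reader frame [-0.1289  0.189 ] yaw 2.92 rel 2.78 len 0.0092 px (123, np.int32(14))
blue top pos [0.6058 0.1744] reader frame [0.0008 0.0012] yaw 0.15 rel 0.01 len 0.0137 px (167, np.int32(21))
blue scene pos [0.6047 0.1757] reader frame [-0.0001  0.0027] yaw 0.02 rel -0.12 len 0.0173 px (174, np.int32(18))
black top pos [0.6192 0.0689] reader frame [-0.0008 -0.1051] yaw 0.27 rel 0.12 len 0.0145 px (195, np.int32(23))
black scene pos [0.6235 0.0701] reader frame [ 0.0037 -0.1046] yaw 0.26 rel 0.12 len 0.0120 px (202, np.int32(26))
```

```bash
python3 -m jog '[[0,0,0.07,-0.2,0.3,0,68],[0,0,0.07,-0.31,0.41,0,68],[0,0,0.07,-0.31,0.41,-0.1,68],[0,0,0.07,-0.31,0.41,-0.3,68],[0,0,0.07,-0.31,0.41,-0.5,68],[0,0,0.07,-0.31,0.41,-0.5,68]]'
```

```text
time: 19.95
ee_pos: [0.4544, 0.3383, 0.2296]
tcp_rot: [3.14, -0.005, -2.286]
wrist_force: [0.4, -0.4, 0.8]
gripper_width: 0.0679
gripper_force: 0.0
```

```bash
python3 -m jog '[[0,0,0,-0.02,0.02,-0.15,68],[0,0,0,-0.02,0.02,-0.284,68],[0,0,0,-0.02,0.02,-0.284,68],[0,0,0,-0.02,0.02,-0.284,68],[0,0,0,-0.02,0.02,-0.284,55],[0,0,0,-0.02,0.02,-0.284,40],[0,0,0,-0.02,0.02,-0.284,40],[0,0,0,-0.02,0.02,-0.284,40],[0,0,0,-0.02,0.02,-0.284,40]]'
python3 -m jog '[[0,0,0,0,0,0.2,40],[0,0,0,0,0,0.4,40],[0,0,0,0,0,0.4,40],[0,0,0,0,0,0.4,40]]'
```

```text
time: 21.08
ee_pos: [0.451, 0.3427, 0.1907]
tcp_rot: [-3.14, 0.002, -2.284]
wrist_force: [-0.6, -1.4, 5.3]
gripper_width: 0.0484
gripper_force: 30.2
time: 21.58
ee_pos: [0.4503, 0.3426, 0.2485]
tcp_rot: [3.141, -0.002, -2.284]
wrist_force: [-0.2, -0.1, -1.5]
gripper_width: 0.0482
gripper_force: 32.0
```

```bash
python3 -m jog '[[0,0,-0.15,0.2,-0.1,0,40],[0,0,-0.3,0.4,-0.2,0,40],[0,0,-0.45,0.6,-0.3,0,40],[0,0,-0.6,0.933,-0.44,0,40],[0,0,-0.75,0.933,-0.44,0,40],[0,0,-0.855,0.933,-0.44,0,40],[0,0,-0.855,0.933,-0.44,0,40]]'
python3 -m jog '[[0,0,-0.15,0,0,0,40],[0,0,-0.3,0,0,0,40],[0,0,-0.45,0,0,0,40],[0,0,-0.6,0,0,0,40],[0,0,-0.75,0,0,0,40],[0,0,-0.855,0,0,0,40]]'
python3 -m jog '[[0,0,-0.15,0,0,0,40],[0,0,-0.3,0,0,0,40],[0,0,-0.45,0,0,0,40],[0,0,-0.6,0,0,0,40],[0,0,-0.75,0,0,0,40],[0,0,-0.855,0,0,0,40],[0,0,-0.855,0,0,0,40],[0,0,-0.855,0,0,0,40]]'
```

```text
time: 22.45
ee_pos: [0.5905, 0.2766, 0.2479]
tcp_rot: [-3.141, -0.003, 3.105]
wrist_force: [0.4, 0.5, -1.4]
gripper_width: 0.048
gripper_force: 32.0
time: 23.2
ee_pos: [0.5904, 0.2768, 0.2486]
tcp_rot: [-3.14, -0.001, 2.207]
wrist_force: [-0.2, -0.3, -1.7]
gripper_width: 0.0482
gripper_force: 32.0
time: 24.2
ee_pos: [0.5905, 0.2768, 0.2492]
tcp_rot: [-3.141, 0.0, 1.316]
wrist_force: [-0.6, -0.4, -2.6]
gripper_width: 0.0483
gripper_force: 32.0
```

```bash
python3 -m jog '[[0,0,0,0,0,-0.2,40],[0,0,0,0,0,-0.34,40],[0,0,0,0,0,-0.39,40],[0,0,0,0,0,-0.39,40],[0,0,0,0,0,-0.39,55],[0,0,0,0,0,-0.39,68],[0,0,0,0,0,-0.39,68],[0,0,0,0,0,-0.2,68],[0,0,0,0,0,0.1,68],[0,0,0,0,0,0.4,68],[0,0,0,0,0,0.4,68]]'
python3 -m jog '[[0,0,0,-0.4,-0.4,0,68],[0,0,0,-0.7,-0.7,0,68],[0,0,0,-1,-1,0,68],[0,0,0,-1,-1,0,68],[0,0,0,-1,-1,0,68]]'
python3 chk.py d; python3 - <<'E'
import cv2,numpy as np
a=cv2.resize(cv2.imread("pics/topd.png")[165:215,225:335],None,fx=7,fy=7,interpolation=cv2.INTER_CUBIC)
cv2.imwrite("pics/topd_crop.png",a)
E
```

```text
time: 25.58
ee_pos: [0.5908, 0.2769, 0.3137]
tcp_rot: [3.135, -0.004, 1.313]
wrist_force: [1.0, -0.9, -1.0]
gripper_width: 0.0681
gripper_force: 0.0
time: 26.2
ee_pos: [0.4398, 0.126, 0.3093]
tcp_rot: [-3.14, 0.0, 1.311]
wrist_force: [-0.1, 0.1, 0.3]
gripper_width: 0.0681
gripper_force: 0.0
red top pos [0.5908 0.2782] reader frame [0.0005 0.1061] yaw 0.28 rel 0.14 len 0.0134 px (173, np.int32(21))
red scene pos [0.5924 0.2775] reader frame [0.002  0.1052] yaw 0.25 rel 0.11 len 0.0147 px (164, np.int32(21))
blue top pos [0.6055 0.1746] reader frame [0.0005 0.0015] yaw 0.13 rel -0.01 len 0.0140 px (168, np.int32(21))
blue scene pos [0.605  0.1759] reader frame [0.0002 0.0028] yaw 0.02 rel -0.12 len 0.0175 px (172, np.int32(19))
black top pos [0.6192 0.0689] reader frame [-0.0008 -0.1051] yaw 0.27 rel 0.12 len 0.0145 px (195, np.int32(23))
black scene pos [0.6235 0.0699] reader frame [ 0.0036 -0.1047] yaw 0.27 rel 0.12 len 0.0121 px (209, np.int32(26))
```

View pics/topd_crop.png

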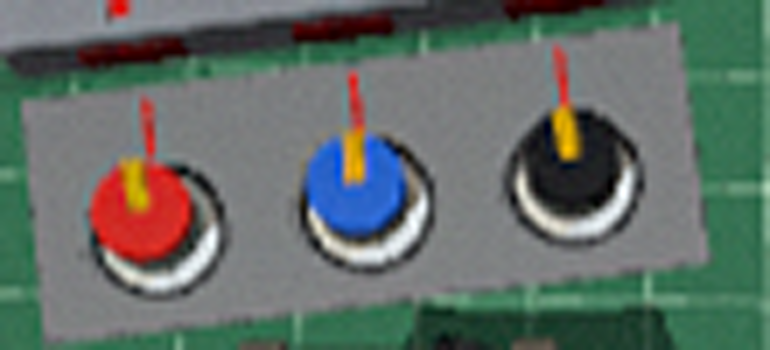

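All three jars stand centred on their bays, with stripes roughly parallel to the red ticks. A finer yaw check before switching on:

```bash
cat > yaw.py <<'E'
from meas import *
import sys
P={"red":(.5904,.2767),"blue":(.6052,.1731),"black":(.6200,.0688)}
for n in("top","scene"):
    im=np.mean([imaging.capture(n).astype(float) for _ in range(6)],0)
    for c,(x,y) in P.items():
        # rectify the lid plane (z=55 mm) to 0.25 mm/px, 60x60 mm, reader axes
        ry=.141; ex=np.array([np.cos(ry),np.sin(ry)]); ey=np.array([-ex[1],ex[0]])
        w=[np.r_[np.array([x,y])+a*ex*.03+b*ey*.03,.055] for a,b in((1,1),(1,-1),(-1,-1),(-1,1))]
        H=cv2.getPerspectiveTransform(np.float32([proj(n,p) for p in w]),np.float32([[0,0],[240,0],[240,240],[0,240]]))
        R=cv2.warpPerspective(im.astype(np.float32),H,(240,240),flags=cv2.INTER_CUBIC)
        yel=np.clip(R[:,:,1]-R[:,:,2]-15,0,70)*(R[:,:,0]>R[:,:,1]); 
        yy,xx=np.mgrid[:240,:240]; yel[(np.hypot(yy-120,xx-120)>110)]=0
        k,l,st,_=cv2.connectedComponentsWithStats((yel>25).astype(np.uint8)); i=1+np.argmax(st[1:,4]); wt=yel*(cv2.dilate((l==i).astype(np.uint8),np.ones((9,9)))>0)
        s=wt.sum(); mx,my=(wt*xx).sum()/s,(wt*yy).sum()/s
        C=np.array([[(wt*(xx-mx)**2).sum(),(wt*(xx-mx)*(yy-my)).sum()],[0,(wt*(yy-my)**2).sum()]])/s
        ang=.5*np.arctan2(2*C[0,1],C[0,0]-C[1,1]); ax=np.array([np.cos(ang),np.sin(ang)]); ax*=-np.sign(ax[1])
        print(n,c,"centroid mm (reader x,y) %.1f %.1f"%((120-my)/4,(120-mx)/4),"axis rel %.3f"%np.arctan2(-ax[0],-ax[1]), "len,wid %.1f %.1f"%tuple(np.sqrt(12*np.linalg.eigvalsh([[C[0,0],C[0,1]],[C[0,1],C[1,1]]])[::-1])/4))
E
python3 yaw.py
```

```text
top red centroid mm (reader x,y) 13.7 3.2 axis rel 0.071 len,wid 25.9 11.8
top blue centroid mm (reader x,y) 15.2 0.8 axis rel -0.107 len,wid 24.5 8.8
top black centroid mm (reader x,y) 13.5 2.2 axis rel 0.060 len,wid 25.4 11.4
scene red centroid mm (reader x,y) 15.1 2.4 axis rel 0.083 len,wid 24.0 10.8
scene blue centroid mm (reader x,y) 15.5 0.6 axis rel -0.077 len,wid 22.1 8.0
scene black centroid mm (reader x,y) 14.6 1.9 axis rel 0.067 len,wid 23.8 10.7
```

Yaw errors are 0.06–0.09 rad, which is fine. Now to the isolator.

```bash
python3 -m jog '[[0,0,0,0.15,-0.25,0.1,50],[0,0,0,0.3,-0.5,0.2,50],[0,0,0,0.44,-0.738,0.2,50],[0,0,0,0.44,-0.738,0.2,50]]' 40
python3 -m jog '[[0,0,-0.15,0.15,-0.25,0.1,50],[0,0,-0.3,0.3,-0.5,0.15,50],[0,0,-0.325,0.44,-0.738,0.15,50],[0,0,-0.325,0.44,-0.738,0.15,50]]'
python3 -m jog '[[0,0,0,0.15,-0.25,0,50],[0,0,0,0.3,-0.5,0,50],[0,0,0,0.44,-0.738,0,50],[0,0,0,0.44,-0.738,0,50],[0,0,0,0.44,-0.738,0,50]]'
```

```text
time: 27.4
ee_pos: [0.5075, 0.0141, 0.3395]
tcp_rot: [3.141, 0.0, 1.31]
wrist_force: [-0.5, 0.2, -1.2]
gripper_width: 0.0498
gripper_force: 0.0
time: 27.9
ee_pos: [0.5731, -0.0959, 0.3614]
tcp_rot: [-3.141, 0.0, 0.971]
wrist_force: [-0.1, 0.8, -0.2]
gripper_width: 0.0499
gripper_force: 0.0
time: 28.52
ee_pos: [0.6383, -0.2038, 0.362]
tcp_rot: [-3.14, -0.0, 0.974]
wrist_force: [0.5, -0.9, 0.0]
gripper_width: 0.0498
gripper_force: 0.0
```

```bash
python3 chk.py e
```

```text
red top pos [0.5908 0.2782] reader frame [0.0005 0.1061] yaw 0.28 rel 0.14 len 0.0134 px (173, np.int32(21))
red scene pos [ 0.5862 -0.2085] reader frame [-0.0724 -0.3752] yaw 2.02 rel 1.88 len 0.0162 px (259, np.int32(50))
blue top pos [0.6055 0.1745] reader frame [0.0005 0.0013] yaw 0.14 rel -0.00 len 0.0139 px (169, np.int32(21))
blue scene pos [0.6075 0.1742] reader frame [0.0024 0.0008] yaw 0.14 rel -0.00 len 0.0152 px (194, np.int32(17))
black top pos [0.6192 0.0691] reader frame [-0.0008 -0.1049] yaw 0.26 rel 0.11 len 0.0145 px (196, np.int32(23))
black scene pos [0.6237 0.0699] reader frame [ 0.0038 -0.1048] yaw 0.26 rel 0.12 len 0.0123 px (198, np.int32(27))
```

```bash
python3 -m jog '[[0,0,0,0,-0.012,-0.3,50],[0,0,0,0,-0.012,-0.5,50],[0,0,0,0,-0.012,-0.645,50],[0,0,0,0,-0.012,-0.645,50],[0,0,0,0,-0.012,-0.645,0],[0,0,0,0,-0.012,-0.645,0],[0,0,0,0,-0.012,-0.645,0],[0,0,0,0,-0.012,-0.645,0],[0,0,0,0,-0.012,-0.645,0]]'
python3 -m jog '[[0,0,-0.14,0,0,0,0],[0,0,-0.28,0,0,0,0],[0,0,-0.42,0,0,0,0],[0,0,-0.56,0,0,0,0],[0,0,-0.7,0,0,0,0],[0,0,-0.84,0,0,0,0],[0,0,-0.98,0,0,0,0],[0,0,-0.98,0,0,0,0],[0,0,-0.98,0,0,0,50],[0,0,-0.98,0,0,0,50],[0,0,-0.98,0,0,0,50]]'
python3 chk.py f; python3 - <<'E'
import cv2
cv2.imwrite("pics/f_crop.png",cv2.resize(cv2.imread("pics/scenef.png")[190:290,180:320],None,fx=4,fy=4,interpolation=cv2.INTER_CUBIC))
E
```

```text
time: 29.75
ee_pos: [0.6391, -0.2074, 0.2671]
tcp_rot: [3.137, -0.001, 0.973]
wrist_force: [5.3, -1.9, 6.0]
gripper_width: 0.0151
gripper_force: 45.0
time: 31.12
ee_pos: [0.6384, -0.2072, 0.2651]
tcp_rot: [-3.141, 0.001, -0.053]
wrist_force: [-0.2, 0.3, 0.4]
gripper_width: 0.0503
gripper_force: 0.0
red top pos [0.5908 0.2782] reader frame [0.0005 0.1061] yaw 0.28 rel 0.14 len 0.0134 px (173, np.int32(21))
red scene pos [0.5914 0.2769] reader frame [0.001  0.1047] yaw 0.27 rel 0.13 len 0.0158 px (167, np.int32(21))
blue top pos [0.6055 0.1745] reader frame [0.0005 0.0013] yaw 0.14 rel -0.00 len 0.0139 px (169, np.int32(21))
blue scene pos [0.6061 0.1751] reader frame [0.0012 0.0019] yaw 0.05 rel -0.09 len 0.0166 px (181, np.int32(17))
black top pos [0.6192 0.0689] reader frame [-0.0008 -0.1051] yaw 0.27 rel 0.12 len 0.0145 px (195, np.int32(23))
black scene pos [0.6235 0.0701] reader frame [ 0.0037 -0.1046] yaw 0.24 rel 0.10 len 0.0124 px (202, np.int32(27))
```

View pics/f_crop.png

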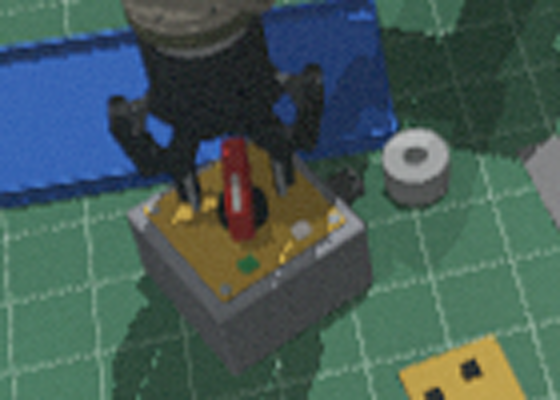

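The handle points at green and all the jars are still in place. I'll wait out the reading.

```bash
python3 -m jog '[[0,0,0,0,0,0,50],[0,0,0,0,0,0,50],[0,0,0,0,0,0,50],[0,0,0,0,0,0,50],[0,0,0,0,0,0,50],[0,0,0,0,0,0,50],[0,0,0,0,0,0,50],[0,0,0,0,0,0,50],[0,0,0,0,0,0,50],[0,0,0,0,0,0,50],[0,0,0,0,0,0,50],[0,0,0,0,0,0,50]]'; python3 chk.py g
```

```text
time: 32.72
ee_pos: [0.6386, -0.2072, 0.2654]
tcp_rot: [-3.142, 0.0, -0.053]
wrist_force: [0.1, 0.0, -0.0]
gripper_width: 0.05
gripper_force: 0.0
red top pos [0.5908 0.2782] reader frame [0.0005 0.1061] yaw 0.30 rel 0.15 len 0.0138 px (173, np.int32(22))
red scene pos [0.5914 0.2771] reader frame [0.001  0.1049] yaw 0.26 rel 0.12 len 0.0157 px (155, np.int32(21))
blue top pos [0.6055 0.1749] reader frame [0.0006 0.0018] yaw 0.11 rel -0.04 len 0.0139 px (172, np.int32(21))
blue scene pos [0.6071 0.1747] reader frame [0.0021 0.0013] yaw 0.10 rel -0.04 len 0.0155 px (187, np.int32(19))
black top pos [0.6192 0.0691] reader frame [-0.0008 -0.1049] yaw 0.26 rel 0.11 len 0.0145 px (196, np.int32(23))
black scene pos [0.6234 0.0702] reader frame [ 0.0036 -0.1045] yaw 0.25 rel 0.11 len 0.0120 px (201, np.int32(26))
```

```bash
python3 -m jog '[[0,0,0,0,0,0,0],[0,0,0,0,0,0,0],[0,0,0,0,0,0,0],[0,0,0,0,0,0,0],[0,0,0,0,0,0,0]]'
python3 -m jog '[[0,0,0.14,0,0,0,0],[0,0,0.28,0,0,0,0],[0,0,0.42,0,0,0,0],[0,0,0.56,0,0,0,0],[0,0,0.7,0,0,0,0],[0,0,0.84,0,0,0,0],[0,0,0.97,0,0,0,0],[0,0,0.97,0,0,0,0],[0,0,0.97,0,0,0,50],[0,0,0.97,0,0,0,50],[0,0,0.97,0,0,0,50]]'
python3 -m jog '[[0,0,0,0,0,0.3,50],[0,0,0,0,0,0.6,50],[0,0,0,-0.3,0,0.6,68],[0,0,0,-0.6,0.2,0.6,68],[0,0,0,-0.8,0.4,0.6,68],[0,0,0,-0.8,0.4,0.6,68]]' 30
python3 chk.py h; python3 - <<'E'
import cv2
cv2.imwrite("pics/h_crop.png",cv2.resize(cv2.imread("pics/scenef.png".replace("f.png","h.png"))[150:290,170:430],None,fx=3,fy=3,interpolation=cv2.INTER_CUBIC))
E
```

```text
time: 33.45
ee_pos: [0.6386, -0.2071, 0.2655]
tcp_rot: [-3.142, -0.0, -0.054]
wrist_force: [-0.8, 1.1, 1.2]
gripper_width: 0.0152
gripper_force: 42.3
time: 34.83
ee_pos: [0.6386, -0.2071, 0.2653]
tcp_rot: [-3.141, 0.0, 0.962]
wrist_force: [0.0, -0.1, -0.1]
gripper_width: 0.0501
gripper_force: 0.0
time: 35.58
ee_pos: [0.5171, -0.1455, 0.3561]
tcp_rot: [-3.141, -0.0, 0.964]
wrist_force: [-0.1, -0.8, 0.5]
gripper_width: 0.0678
gripper_force: 0.0
red top pos [0.618  0.2675] reader frame [0.0259 0.0917] yaw 0.25 rel 0.11 len 0.0117 px (174, np.int32(21))
red scene pos [0.6182 0.2668] reader frame [0.0261 0.091 ] yaw 0.22 rel 0.08 len 0.0145 px (171, np.int32(24))
blue top pos [0.6055 0.1749] reader frame [0.0006 0.0018] yaw 0.11 rel -0.04 len 0.0139 px (172, np.int32(21))
blue scene pos [0.6074 0.1743] reader frame [0.0024 0.0009] yaw 0.10 rel -0.04 len 0.0153 px (191, np.int32(17))
black top pos [0.6192 0.0691] reader frame [-0.0008 -0.1049] yaw 0.26 rel 0.11 len 0.0145 px (196, np.int32(23))
black scene pos [0.6235 0.0701] reader frame [ 0.0037 -0.1046] yaw 0.24 rel 0.10 len 0.0124 px (202, np.int32(27))
```

View pics/h_crop.png

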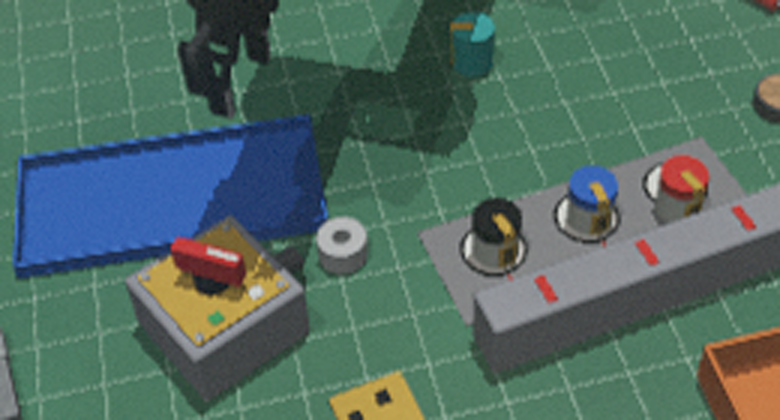

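The isolator is off. The red jar was knocked about 29 mm towards the reader after the reading, to (0.618, 0.267), and it is still upright. I'll move the black jar to the tray first.

```bash
python3 -m jog '[[0,0,0,0.11,0.24,0,68],[0,0,0,0.22,0.48,0,68],[0,0,0,0.341,0.715,-0.18,68],[0,0,0,0.341,0.715,-0.18,68]]' 30
python3 -m jog '[[0,0,0,0.11,0.24,0,68],[0,0,0,0.22,0.48,0,68],[0,0,0,0.341,0.715,-0.18,68],[0,0,0,0.341,0.715,-0.18,68],[0,0,0,0.341,0.715,-0.18,68]]'
```

```text
time: 36.17
ee_pos: [0.5711, -0.0385, 0.3261]
tcp_rot: [-3.138, 0.001, 0.965]
wrist_force: [-0.3, -0.3, 0.1]
gripper_width: 0.0684
gripper_force: 0.0
time: 36.8
ee_pos: [0.6213, 0.0661, 0.3019]
tcp_rot: [3.141, -0.0, 0.961]
wrist_force: [-0.1, -0.0, 0.2]
gripper_width: 0.0679
gripper_force: 0.0
```

```bash
python3 -m jog '[[0,0,0,-0.01,0.015,-0.3,68],[0,0,0,-0.01,0.015,-0.55,68],[0,0,0,-0.01,0.015,-0.765,68],[0,0,0,-0.01,0.015,-0.765,68],[0,0,0,-0.01,0.015,-0.765,55],[0,0,0,-0.01,0.015,-0.765,40],[0,0,0,-0.01,0.015,-0.765,40],[0,0,0,-0.01,0.015,-0.765,40],[0,0,0,-0.01,0.015,-0.765,40]]'
python3 -m jog '[[0,0,0,0,0,0.2,40],[0,0,0,0,0,0.4,40],[0,0,0,0,0,0.6,40],[0,0,0,0,0,0.6,40]]'
```

```text
time: 37.92
ee_pos: [0.6199, 0.0692, 0.1889]
tcp_rot: [3.138, -0.002, 0.962]
wrist_force: [-0.3, -2.9, 8.2]
gripper_width: 0.0483
gripper_force: 30.5
time: 38.42
ee_pos: [0.6195, 0.0696, 0.2792]
tcp_rot: [3.137, -0.003, 0.962]
wrist_force: [-0.2, -0.5, -2.4]
gripper_width: 0.0483
gripper_force: 31.9
```

```bash
python3 -m jog '[[0,0,0,-0.16,-0.24,0,40],[0,0,0,-0.33,-0.48,0,40],[0,0,0,-0.498,-0.718,0,40],[0,0,0,-0.498,-0.718,0,40]]'
python3 -m jog '[[0,0,0,-0.16,-0.24,0,40],[0,0,0,-0.33,-0.48,0,40],[0,0,0,-0.498,-0.718,0,40],[0,0,0,-0.498,-0.718,0,40],[0,0,0,-0.498,-0.718,-0.2,40],[0,0,0,-0.498,-0.718,-0.4,40],[0,0,0,-0.498,-0.718,-0.4,40],[0,0,0,-0.498,-0.718,-0.4,40]]'
```

```text
time: 38.92
ee_pos: [0.5433, -0.0399, 0.2757]
tcp_rot: [-3.139, 0.001, 0.959]
wrist_force: [-1.0, -0.7, -2.6]
gripper_width: 0.0483
gripper_force: 31.9
time: 39.92
ee_pos: [0.4706, -0.1454, 0.2173]
tcp_rot: [3.141, -0.0, 0.963]
wrist_force: [-0.7, 0.2, -1.1]
gripper_width: 0.0481
gripper_force: 32.0
```

```bash
python3 -m jog '[[0,0,0,0,0,-0.08,40],[0,0,0,0,0,-0.14,40],[0,0,0,0,0,-0.16,40],[0,0,0,0,0,-0.16,40],[0,0,0,0,0,-0.16,40],[0,0,0,0,0,-0.16,55],[0,0,0,0,0,-0.16,68],[0,0,0,0,0,-0.16,68],[0,0,0,0,0,0,68],[0,0,0,0,0,0.3,68],[0,0,0,0,0,0.6,68],[0,0,0,0,0,0.6,68]]'
python3 -m jog '[[0,0,0,0.15,0.35,0,68],[0,0,0,0.3,0.7,0,68],[0,0,0,0.45,1,0,68],[0,0,0,0.45,1,0,68]]'
python3 -m jog '[[0,0,0,0.15,0.35,0,68],[0,0,0,0.3,0.7,0,68],[0,0,0,0.45,1,0,68],[0,0,0,0.45,1,0,68],[0,0,0,0.45,1,0,68]]'; python3 chk.py i
```

```text
time: 41.42
ee_pos: [0.4703, -0.1459, 0.3095]
tcp_rot: [3.135, -0.001, 0.962]
wrist_force: [0.1, -0.2, -0.9]
gripper_width: 0.068
gripper_force: 0.0
time: 41.92
ee_pos: [0.538, 0.0068, 0.3053]
tcp_rot: [-3.14, 0.0, 0.966]
wrist_force: [0.8, -0.6, -0.1]
gripper_width: 0.0678
gripper_force: 0.0
time: 42.55
ee_pos: [0.6048, 0.1531, 0.3057]
tcp_rot: [-3.14, 0.001, 0.962]
wrist_force: [-0.5, -0.3, -0.6]
gripper_width: 0.0681
gripper_force: 0.0
red top pos [0.6186 0.2777] reader frame [0.028  0.1017] yaw -0.51 rel -0.65 len 0.0132 px (90, np.int32(18))
red scene pos [0.6172 0.2673] reader frame [0.0252 0.0916] yaw 0.17 rel 0.03 len 0.0154 px (163, np.int32(24))
blue top unseen
blue scene unseen
black top pos [ 0.4706 -0.1428] reader frame [-0.1777 -0.2939] yaw 0.04 rel -0.10 len 0.0119 px (161, np.int32(26))
black scene pos [ 0.4703 -0.1431] reader frame [-0.178  -0.2941] yaw 0.20 rel 0.06 len 0.0104 px (178, np.int32(26))
```

```bash
python3 -m jog '[[0,0,0,0,0.137,0,68],[0,0,0,0,0.137,-0.3,68],[0,0,0,0,0.137,-0.55,68],[0,0,0,0,0.137,-0.785,68],[0,0,0,0,0.137,-0.785,68],[0,0,0,0,0.137,-0.785,55],[0,0,0,0,0.137,-0.785,40],[0,0,0,0,0.137,-0.785,40],[0,0,0,0,0.137,-0.785,40],[0,0,0,0,0.137,-0.785,40]]'
python3 -m jog '[[0,0,0,0,0,0.2,40],[0,0,0,0,0,0.4,40],[0,0,0,0,0,0.65,40],[0,0,0,0,0,0.65,40]]'
```

```text
time: 43.9
ee_pos: [0.6054, 0.1749, 0.1909]
tcp_rot: [3.139, -0.003, 0.962]
wrist_force: [-0.1, -0.3, 6.0]
gripper_width: 0.048
gripper_force: 31.0
time: 44.4
ee_pos: [0.6051, 0.1748, 0.2898]
tcp_rot: [3.137, -0.004, 0.962]
wrist_force: [-0.4, -0.4, -2.8]
gripper_width: 0.0483
gripper_force: 31.8
```

```bash
python3 -m jog '[[0,0,0,-0.1,-0.3,0,40],[0,0,0,-0.2,-0.6,0,40],[0,0,0,-0.313,-0.917,0,40],[0,0,0,-0.313,-0.917,0,40]]'
python3 -m jog '[[0,0,0,-0.1,-0.3,0,40],[0,0,0,-0.2,-0.6,0,40],[0,0,0,-0.313,-0.917,0,40],[0,0,0,-0.313,-0.917,0,40]]'
python3 -m jog '[[0,0,0,-0.1,-0.3,0,40],[0,0,0,-0.2,-0.6,0,40],[0,0,0,-0.313,-0.917,0,40],[0,0,0,-0.313,-0.917,0,40],[0,0,0,-0.313,-0.917,0,40],[0,0,0,-0.313,-0.917,-0.25,40],[0,0,0,-0.313,-0.917,-0.45,40],[0,0,0,-0.313,-0.917,-0.45,40],[0,0,0,-0.313,-0.917,-0.45,40]]'
```

```text
time: 44.9
ee_pos: [0.5571, 0.0347, 0.2857]
tcp_rot: [-3.14, 0.001, 0.958]
wrist_force: [0.1, 0.1, -1.6]
gripper_width: 0.0482
gripper_force: 31.8
time: 45.4
ee_pos: [0.5105, -0.1023, 0.2858]
tcp_rot: [-3.141, 0.0, 0.959]
wrist_force: [0.6, 0.5, -2.0]
gripper_width: 0.048
gripper_force: 31.8
time: 46.52
ee_pos: [0.4648, -0.2373, 0.2199]
tcp_rot: [3.14, -0.0, 0.964]
wrist_force: [-0.2, -0.3, -1.8]
gripper_width: 0.0484
gripper_force: 31.8
```

```bash
python3 -m jog '[[0,0,0,0,0,-0.08,40],[0,0,0,0,0,-0.14,40],[0,0,0,0,0,-0.167,40],[0,0,0,0,0,-0.167,40],[0,0,0,0,0,-0.167,40],[0,0,0,0,0,-0.167,55],[0,0,0,0,0,-0.167,68],[0,0,0,0,0,-0.167,68],[0,0,0,0,0,0,68],[0,0,0,0,0,0.3,68],[0,0,0,0,0,0.6,68],[0,0,0,0,0,0.6,68]]'
python3 -m jog '[[0,0,-0.1,0,0.28,0,68],[0,0,-0.2,0,0.56,0,68],[0,0,-0.3,0,0.84,0,68],[0,0,-0.4,0,0.84,0,68]]'
python3 -m jog '[[0,0,-0.1,0,0.28,0,68],[0,0,-0.2,0,0.56,0,68],[0,0,-0.3,0,0.84,0,68],[0,0,-0.385,0,0.84,0,68]]'
python3 -m jog '[[0,0,0,0.15,0.28,0,68],[0,0,0,0.3,0.56,0,68],[0,0,0,0.4,0.84,0,68],[0,0,0,0.4,0.84,0,68]]'; python3 chk.py j
```

```text
time: 48.02
ee_pos: [0.4644, -0.2381, 0.3118]
tcp_rot: [3.135, 0.001, 0.962]
wrist_force: [0.3, -0.7, -0.5]
gripper_width: 0.0681
gripper_force: 0.0
time: 48.52
ee_pos: [0.4637, -0.1096, 0.3079]
tcp_rot: [-3.139, 0.001, 0.543]
wrist_force: [-0.2, -0.4, -0.6]
gripper_width: 0.0679
gripper_force: 0.0
time: 49.02
ee_pos: [0.4637, 0.0163, 0.3079]
tcp_rot: [-3.141, 0.002, 0.141]
wrist_force: [0.2, -0.5, 0.8]
gripper_width: 0.068
gripper_force: 0.0
time: 49.52
ee_pos: [0.5244, 0.1422, 0.3074]
tcp_rot: [-3.141, 0.002, 0.144]
wrist_force: [-0.5, 0.1, -0.9]
gripper_width: 0.0681
gripper_force: 0.0
red top pos [0.6194 0.2711] reader frame [0.0278 0.0951] yaw -0.07 rel -0.21 len 0.0100 px (144, np.int32(21))
red scene pos [0.6175 0.2669] reader frame [0.0253 0.0912] yaw 0.20 rel 0.06 len 0.0152 px (166, np.int32(24))
blue top unseen
blue scene unseen
black top pos [ 0.4706 -0.1428] reader frame [-0.1777 -0.2939] yaw 0.02 rel -0.12 len 0.0116 px (161, np.int32(25))
black scene pos [ 0.4703 -0.1431] reader frame [-0.178  -0.2941] yaw 0.20 rel 0.06 len 0.0104 px (178, np.int32(26))
```

```bash
python3 -m jog '[[0,0,0,0.2,0.28,0,68],[0,0,0,0.4,0.56,0,68],[0,0,0,0.62,0.832,0,68],[0,0,0,0.62,0.832,0,68],[0,0,0,0.62,0.832,0,68],[0,0,0,0.62,0.832,0,68]]'
```

```text
time: 50.38
ee_pos: [0.6169, 0.2635, 0.3091]
tcp_rot: [3.141, 0.0, 0.139]
wrist_force: [-0.2, 0.2, -0.0]
gripper_width: 0.0678
gripper_force: 0.0
```

```bash
python3 -m jog '[[0,0,0,0.01,0.02,-0.3,68],[0,0,0,0.01,0.02,-0.55,68],[0,0,0,0.01,0.02,-0.81,68],[0,0,0,0.01,0.02,-0.81,68],[0,0,0,0.01,0.02,-0.81,55],[0,0,0,0.01,0.02,-0.81,40],[0,0,0,0.01,0.02,-0.81,40],[0,0,0,0.01,0.02,-0.81,40],[0,0,0,0.01,0.02,-0.81,40]]'
python3 -m jog '[[0,0,0,0,0,0.2,40],[0,0,0,0,0,0.4,40],[0,0,0,0,0,0.7,40],[0,0,0,0,0,0.7,40]]'
```

```text
time: 51.5
ee_pos: [0.6191, 0.2677, 0.1898]
tcp_rot: [-3.142, -0.004, 0.14]
wrist_force: [-0.4, -3.1, 6.1]
gripper_width: 0.0481
gripper_force: 30.8
time: 52.0
ee_pos: [0.6188, 0.268, 0.297]
tcp_rot: [-3.141, -0.008, 0.14]
wrist_force: [-0.1, -0.1, -2.4]
gripper_width: 0.0483
gripper_force: 31.9
```

```bash
python3 -m jog '[[0,0,0.1,-0.15,-0.3,0,40],[0,0,0.2,-0.3,-0.6,0,40],[0,0,0.325,-0.4,-0.993,0,40],[0,0,0.325,-0.4,-0.993,0,40]]'
python3 -m jog '[[0,0,0.1,-0.15,-0.3,0,40],[0,0,0.2,-0.3,-0.6,0,40],[0,0,0.325,-0.4,-0.993,0,40],[0,0,0.325,-0.4,-0.993,0,40]]'
python3 -m jog '[[0,0,0.1,-0.1,-0.3,0,40],[0,0,0.2,-0.2,-0.6,0,40],[0,0,0.325,-0.27,-0.993,0,40],[0,0,0.325,-0.27,-0.993,0,40]]'
python3 -m jog '[[0,0,0.1,0,-0.3,0,40],[0,0,0.2,0,-0.6,0,40],[0,0,0.325,0,-0.993,0,40],[0,0,0.325,0,-0.993,0,40],[0,0,0.325,0,-0.993,-0.25,40],[0,0,0.325,0,-0.993,-0.5,40],[0,0,0.325,0,-0.993,-0.5,40],[0,0,0.325,0,-0.993,-0.5,40]]'
```

```text
time: 52.5
ee_pos: [0.5578, 0.1158, 0.292]
tcp_rot: [-3.141, 0.002, 0.478]
wrist_force: [1.0, 0.6, -1.9]
gripper_width: 0.0481
gripper_force: 32.0
time: 53.0
ee_pos: [0.4981, -0.0326, 0.2921]
tcp_rot: [-3.141, 0.001, 0.817]
wrist_force: [-1.1, -0.4, -2.3]
gripper_width: 0.048
gripper_force: 32.1
time: 53.5
ee_pos: [0.4582, -0.1813, 0.292]
tcp_rot: [3.141, 0.0, 1.158]
wrist_force: [-0.4, 1.2, -2.7]
gripper_width: 0.0483
gripper_force: 32.1
time: 54.5
ee_pos: [0.459, -0.3272, 0.2186]
tcp_rot: [3.14, 0.001, 1.502]
wrist_force: [0.0, 0.2, -1.0]
gripper_width: 0.0481
gripper_force: 32.1
```

Target height 0.1938 (−0.165). I'll release, lift and swing clear towards the start side.

```bash
python3 -m jog '[[0,0,0,0,0,-0.08,40],[0,0,0,0,0,-0.14,40],[0,0,0,0,0,-0.165,40],[0,0,0,0,0,-0.165,40],[0,0,0,0,0,-0.165,40],[0,0,0,0,0,-0.165,55],[0,0,0,0,0,-0.165,68],[0,0,0,0,0,-0.165,68],[0,0,0,0,0,0,68],[0,0,0,0,0,0.3,68],[0,0,0,0,0,0.8,68],[0,0,0,0,0,0.8,68]]'
python3 -m jog '[[0,0,0,-0.3,-0.2,0,68],[0,0,0,-0.6,-0.4,0,68],[0,0,0,-1,-0.8,0,68],[0,0,0,-1,-0.8,0,68]]'; python3 chk.py k
python3 - <<'E'
import cv2
cv2.imwrite("pics/k_crop.png",cv2.resize(cv2.imread("pics/scenek.png")[140:290,140:340],None,fx=4,fy=4,interpolation=cv2.INTER_CUBIC))
E
```

```text
time: 56.0
ee_pos: [0.4583, -0.328, 0.3414]
tcp_rot: [3.136, 0.005, 1.502]
wrist_force: [0.5, 0.0, -0.2]
gripper_width: 0.0685
gripper_force: 0.0
time: 56.5
ee_pos: [0.3058, -0.4498, 0.3365]
tcp_rot: [-3.141, -0.001, 1.498]
wrist_force: [1.2, 0.2, 0.1]
gripper_width: 0.0678
gripper_force: 0.0
red top pos [ 0.4583 -0.3287] reader frame [-0.216  -0.4761] yaw 1.49 rel 1.35 len 0.0111 px (166, np.int32(21))
red scene pos [ 0.4526 -0.328 ] reader frame [-0.2215 -0.4746] yaw 1.24 rel 1.10 len 0.0118 px (173, np.int32(19))
blue top unseen
blue scene unseen
black top pos [ 0.4699 -0.1429] reader frame [-0.1783 -0.2938] yaw 0.05 rel -0.10 len 0.0126 px (166, np.int32(26))
black scene pos [ 0.47   -0.1432] reader frame [-0.1783 -0.2941] yaw 0.21 rel 0.07 len 0.0102 px (180, np.int32(25))
```

View pics/k_crop.png

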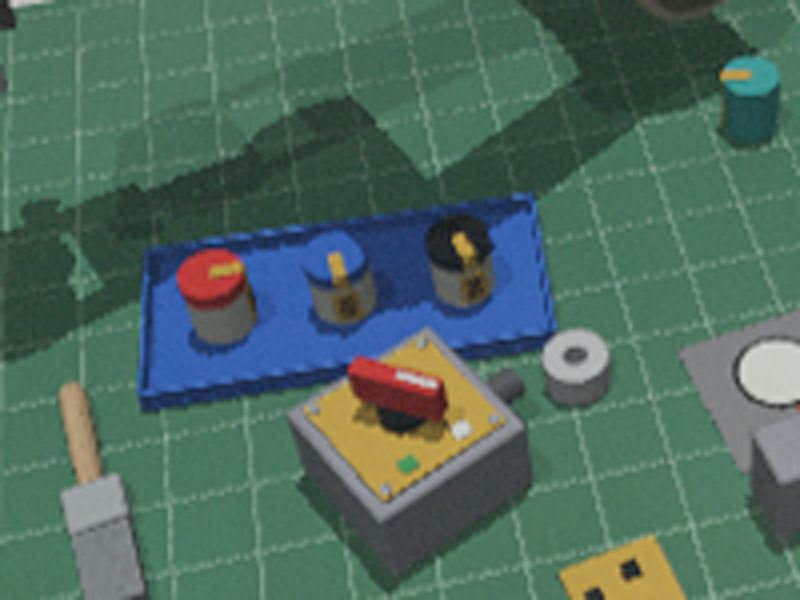

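View pics/topk.png

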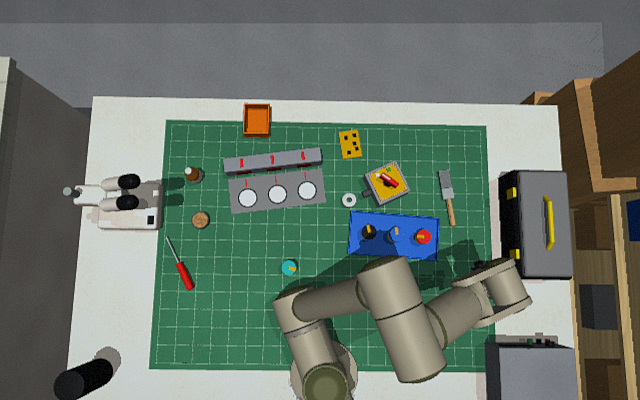

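All three jars stand upright in the tray, the handle points at white (off), and the bystanders have not moved. Handing in.

```bash
python3 -c "
from station import order
print(order.job_done())"
```

```text
the job is handed in; nothing more can be done
None
```

The job is handed in (no verdict was returned): all three jars were read on their bays with the isolator on for about 2 s, it is off again, and they now stand upright in the blue tray; the red jar was knocked about 29 mm off its bay after the reading and went straight from there into the tray.

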